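# Find the loose locating pin and scrap it

### The arm

A 7-joint arm with a two-finger parallel gripper is mounted at the origin on a cart in front of the work surface, level with it; the furniture and walls round the work are solid. World frame = base frame: x ahead of the robot, y to its left, z up, the work surface at z = 0. Lengths are in mm, angles in degrees, forces in N, time in s.
With the tool pointing down it reaches from about 400 to 900 mm from the base axis. Payload 5.6 kg.
Tool frame: the origin (TCP) lies between the finger pads; the fingertips stand 17 mm ahead of it and the grasp point (between the pads) lies 2 mm behind it (finger_overhang is the distance from the TCP to the fingertips, in mm); z points along the fingers, y is the line along which they close (so a half turn about z gives the same grasp; the last joint's range is limited). The gripper opens to 92 mm and grips with 3 to 60 N. Pads are 20 mm wide; open, the fingers measure 128 mm over their backs; the gripper's body (75 mm by 189 mm) begins 69 mm behind the grasp point.
Start: joints at [71.62, 26.786, -0.665, 91.828, 0.344, 61.387, -3.226], TCP at [178.215, -625.098, 231.592] pointing down, gripper open.
Joint ranges: [-144.91, 144.91], [-17.63, 115.5], [-89.93, 88.59], [15.96, 139.68], [-74.01, 254.01], [8.47, 105.57], [-167.45, 167.45]. Speed limits (degrees/s): [147.25, 147.25, 180, 180, 180, 180, 180].

### API

Orientations are given as a 3x3 rotation matrix whose columns are the frame's x, y, z axes.
In Python, from cell import get_obs, grab_frame, finish_job, spot_in, masks_of, mark_of, finger_overhang gives the robot as it stands. The module is installed in compiled form; this text tells all that it offers.
- The arm moves only by the tool arm_command, never from a script. Its argument "series" is a list of rows, each an object of numbers: "tx", "ty", "tz": the shift along the world's x, y, z scaled (see below); "rx", "ry", "rz": the turn, a rotation vector about the world's x, y, z scaled (see below); "grip": the closure, from 0 (fully open) to 1 (shut). A call has 1 to 5 rows; each row shifts and turns the commanded pose from where the row before left it; what a row does not reach is not made up. The controller multiplies each number of a shift by 150 mm and each number of a turn by 90 degrees. A row lasts 1/8 s, in which the tool goes at most 62.5 mm and 10.7 degrees, less where a joint would pass 70% of its speed; a pose out of reach is approached as far as the arm can. A call with a number of a shift or a turn outside -1 to 1 is refused whole. A call with a gripper value outside its range is refused whole. The fingers move at their own pace and stop on an object; the grip force is fixed at half the most. Time passes only in rows, so rows that do not move let the fingers close. It gives the time, the measured TCP pose, the force, the opening and the grip force at its end, in the units of the state.
- get_obs(): the state, without advancing time (a new reading comes with each control period).
- grab_frame(name): name is "scene" or "top" or "wrist"; returns a dict with "frame" (400x640x3 uint8, blue, green, red), "range_z" (400x640 float32, mm along the optical axis (not along the pixel's ray), 0 where there is no reading), "vertical_fov" (degrees; the focal length in pixels is half the picture's height over the tangent of half this angle, whatever the lens; pixels are square), "cx", "cy" (the principal point, pixels), "k1" (the pictures are not rectified: a ray, as slopes to the right and down, at radius r is drawn at 1 + k1 r^2 times it, then the intrinsics apply), "R" (3x3) and "t" (3): a world point X has camera coordinates R X + t. Camera axes: x right, y down, z forward; pixel columns grow to the right and rows downward; lengths in mm; the calibration is good to about 2 mm. A picture is of the moment at which its call begins.
- finish_job(): hands the job in; it is judged then, once.
Trained networks look in a picture, given as the dict that the camera call returned (one of the last four; its "shot" number tells which), for a name from the list of things; names that differ only in an ending like _2 or _b are one class to them, and where a whole thing is asked for, a point or a joint stands for the part that bears it (a point fixed in the world has none). Each returns a list of dicts, best first, with "confidence" (0 to 1); they miss things now and then, are a little off and sometimes report something else, mostly with a low value. They report only what shows in the picture. A call takes as long as a camera call. They do not tell look-alikes from the thing itself.
- spot_in(thing, picture): "location" ([column, row] as shares, 0 to 1, of the picture: columns of its width, rows of its height, amid what is visible of it).
- masks_of(thing, picture): "region" (400x640 bool, what is visible of it) and "location" ([column, row] as shares, 0 to 1, of the picture: columns of its width, rows of its height, amid what is visible of it).
- mark_of(thing, picture): "location" ([column, row] as shares, 0 to 1, of the picture: columns of its width, rows of its height: a listed point, or the origin of a listed thing).
The state is a dict: "time_s": time; "qpos": joint angles; "dq": joint speeds; "joint_efforts": joint torques, N m; "position": TCP position; "eef_rot": TCP orientation; "contact_force": force on the tool from outside, world axes, zero at the start; "ft_torque": the same for the moment, N m; "finger_gap": finger opening in mm; "gripper_force": force on a finger pad.
Only numpy, scipy, OpenCV 4.12 (cv2) and the standard library are available. Lean on these libraries where they do the work, as an engineer would, in place of code of your own. Each camera call takes 0.05 s, during which the arm holds its last target. There are 200 camera calls.

### The job

One of the three locating pins in the fixture plate has worn loose. Take the pins by their knobs and gently wiggle them side to side until you feel which one has play, without forcing the sound ones; only then pull that one straight out and put it into the empty metal tray. Leave the sound pins fully home and everything else where it is.

Things in the scene. Friction and masses are not known exactly. Their poses are not given: they have to be found in the camera images.
- pin_1_grip (a point): plain steel pin at the row's +y end (plate frame): upright round knob, 20 mm diameter, 47 mm tall, on a 30 mm wide, 5 mm thick shoulder that rests on the plate; below it a 14 mm shank with 18 mm foot reaches 36 mm down. 88 mm long in all, 0.10 to 0.21 kg, no thread. This point: on the pin axis at mid-knob, 32 mm above the plate top, 20 mm below the knob's top; z up the pin
- pin_2_grip (a point): middle pin, same point on it; outwardly the three are the same. Two of the three are rigid fits: with 7 to 10 N sideways the knob gives under 1.5 mm, and they rise freely 4 mm, then catch for good. The third shifts about 3 mm to every side from its start under 2 N and lifts straight out. Which one is not to be seen and changes from case to case
- pin_3_grip (a point): pin at the row's -y end, same point on it. More than about 12 N sideways at the knob, or 25 N up, may spoil a sound pin (the squeeze of two opposing fingers does not count: it cancels). Pressed down on its shoulder a loose pin sticks by friction and seems firm: ease a pin up 1 to 2 mm to wiggle it; let go, it drops home
- plate: dark steel fixture plate, 90 x 250 x 40 mm (x, y, z), fixed to the bench, four small screw heads 3 mm high at its corners. Origin at the centre of its underside on the bench; y = along the row of pins. The pin axes stand at x = 0 and y = +80, 0, -80 mm (pins 1, 2, 3); its top is at z = 40 mm
- tray: empty open bare-metal tray, fixed to the bench, 150 x 110 mm outside (x, y), 34 mm high, wall and floor 3 mm thick. Origin at the centre of its underside, z up
- tape_2: bystander: roll of pale tape lying flat, 100 mm across, 25 mm high; origin at the centre of its underside
- wood_block: bystander: small wooden block, 45 x 120 x 45 mm; origin at the centre of its underside
- pliers: bystander: red-handled pliers lying flat, 55 x 190 x 14 mm; origin at the centre of its underside
Not all that is in view belongs to the job. What is shaped like the part that bears pin_3_grip but orange is not meant.

How it is judged:
By the outcome, as a careful person would: the job done as asked, in the order asked, and still so for the second after the job is handed in, with the robot touching nothing.
It also fails if it takes over 69 s, if anything falls off the work surface, if the arm or the gripper's body presses on something with over 40 N, if the wrist force passes 120 N, or if a joint passes its speed limit or range.

## Working session

There is one attempt and no reset: what is moved stays moved. The work goes in short steps, Python scripts to look and compute and a tool call to move; the robot and the scene stay as the last step left them, time stands still between calls to the robot, and variables do not carry over. Pictures are saved under pics/ and viewed, at most 10 in all, crops included, and the job is handed in when it is done.

Besides the shell and the picture viewer there is one more tool, called after "Request:" in YAML: its name, and indented under it one key for each argument. arm_command: Moves the arm, as the interface text tells. Shifts and turns lie within -1 to 1; 1 stands for 150 mm of shift or 90 degrees of turn. Its arguments: {"type":"object","properties":{"series":{"type":"array"}},"required":["series"]}

```bash
mkdir -p pics; cat > h.py <<'E'
import numpy as np, cv2
from cell import *
def K(p):
    h=p["frame"].shape[0]; f=h/2/np.tan(np.radians(p["vertical_fov"])/2)
    return f
def ray(p,u,v):
    f=K(p); d=np.array([(u-p["cx"])/f,(v-p["cy"])/f]); s=d.copy()
    for _ in range(20): s=d/(1+p["k1"]*(s@s))
    return np.array([s[0],s[1],1.])
def toworld(p,u,v,z=None):
    R=np.array(p["R"]);t=np.array(p["t"]);r=R.T@ray(p,u,v);c=-R.T@t
    if z is None: return c+r*p["range_z"][int(round(v)),int(round(u))]
    return c+r*(z-c[2])/r[2]
def px(l): return np.array(l)*[640,400]
def cloud(p,m):
    return np.array([toworld(p,u,v) for v,u in np.argwhere(m) if p["range_z"][v,u]>0])
E
python3 - <<'E'
from h import *
ims=[]
for n in ["top","scene"]:
    p=grab_frame(n); ims.append(p["frame"]); cv2.imwrite(f"pics/{n}0.png",p["frame"])
    for th in ["pin_1_grip","pin_2_grip","pin_3_grip","plate","tray","tape_2","wood_block","pliers"]:
        for d in mark_of(th,p)[:4]:
            c=px(d["location"]); z={"p":72,"t":0}.get(th[0],0)
            z=72 if "pin" in th else 0
            print(n,th,round(d["confidence"],2),c.round(),toworld(p,*c,z).round())
print({k:np.round(v,1) for k,v in get_obs().items()})
E
```

```text
top pin_1_grip 0.72 [209. 144.] [668. 197.  72.]
top pin_1_grip 0.61 [220. 217.] [490. 165.  72.]
top pin_1_grip 0.57 [442. 155.] [ 651. -376.   72.]
top pin_2_grip 0.7 [256. 220.] [484.  78.  72.]
top pin_2_grip 0.4 [410. 222.] [ 485. -296.   72.]
top pin_3_grip 0.65 [288. 226.] [471.  -1.  72.]
top pin_3_grip 0.61 [273. 179.] [584.  38.  72.]
top pin_3_grip 0.56 [328. 203.] [527. -95.  72.]
top pin_3_grip 0.43 [295. 265.] [378. -20.  72.]
top plate 0.98 [261. 221.] [484.  73.   0.]
top tray 0.72 [409. 219.] [ 495. -306.    0.]
top tray 0.69 [259. 225.] [475.  77.   0.]
top tape_2 0.23 [290. 223.] [482.  -1.   0.]
top wood_block 0.74 [366. 150.] [ 672. -195.    0.]
top pliers 0.87 [443. 154.] [ 666. -397.    0.]
scene pin_1_grip 0.52 [239. 180.] [493. 167.  72.]
scene pin_2_grip 0.73 [258. 190.] [488.  78.  72.]
scene pin_3_grip 0.85 [243. 221.] [361. -22.  72.]
scene pin_3_grip 0.85 [318. 207.] [520. -97.  72.]
scene pin_3_grip 0.71 [279. 200.] [485.  -2.  72.]
scene pin_3_grip 0.51 [297. 182.] [587.  41.  72.]
scene plate 0.97 [255. 214.] [483.  93.   0.]
scene tray 0.57 [384. 274.] [ 495. -304.    0.]
scene tray 0.5 [240. 184.] [578. 284.   0.]
scene tape_2 0.8 [280. 176.] [705. 239.  -0.]
scene wood_block 0.89 [389. 219.] [ 696. -183.    0.]
{'time_s': np.float64(0.9), 'qpos': array([71.6, 26.8, -0.7, 91.8,  0.3, 61.4, -3.2]), 'dq': array([ 0.1, -0. , -0. ,  0. ,  0. ,  0.1,  0. ]), 'joint_efforts': array([ -0. , -52. ,  -0. , -24.4,  -0.1,   0. ,   0. ]), 'position': array([ 178.2, -625.1,  231.6]), 'eef_rot': array([[ 1. ,  0.3, -0. ],
       [ 0.3, -1. , -0. ],
       [-0. , -0. , -1. ]]), 'contact_force': array([-0.5,  0.1, -0.7]), 'ft_torque': array([-0., -0.,  0.]), 'gripper_force': np.float64(0.0), 'finger_gap': np.float64(92.0)}
```

View pics/top0.png

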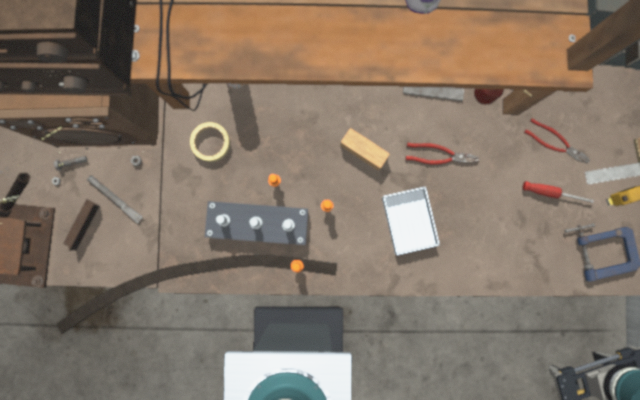

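View pics/scene0.png

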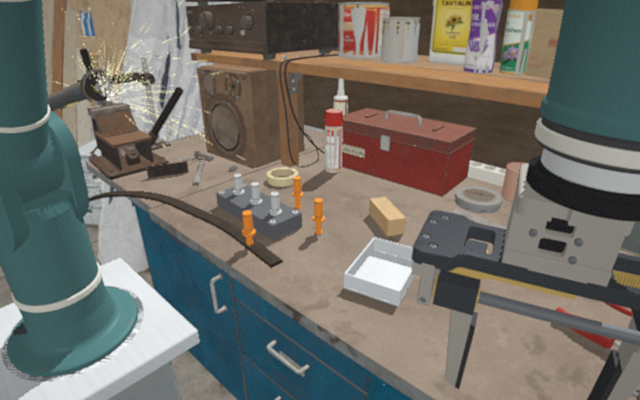

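Top view: three steel pins stand on the dark plate at (222,220), (256,223) and (288,225). The look-alikes are orange pins at (274,180), (327,205) and (297,266), and they are off the plate. The tray is at (411,220), the block at (365,148), the tape at (209,142) and the pliers at (443,154). I choose the steel pins on the plate.

```bash
python3 - <<'E'
from h import *
p=grab_frame("top")
pl=masks_of("plate",p)[0]["region"]
C=cloud(p,cv2.dilate(pl.astype(np.uint8),np.ones((7,7)))>0)
top=C[(C[:,2]>32)&(C[:,2]<48)]
r=cv2.minAreaRect(top[:,:2].astype(np.float32)); print("plate rect",r, np.median(top[:,2]))
k=C[C[:,2]>80]; print(len(k))
kc=cv2.kmeans(k[:,:2].astype(np.float32),3,None,(3,50,.1),5,cv2.KMEANS_PP_CENTERS); print(kc[2], np.percentile(k[:,2],[50,95]))
tr=masks_of("tray",p)
for d in tr[:2]:
    c=cloud(p,d["region"]); print("tray",d["confidence"],cv2.minAreaRect(c[:,:2].astype(np.float32)),np.percentile(c[:,2],[5,50,95]))
for u,v in [(274,180),(327,205),(297,266)]:
    z=cloud(p,np.pad(np.ones((9,9),bool),((v-4,400-v-5),(u-4,640-u-5)))); print("orange",z[z[:,2]>z[:,2].max()-8].mean(0).round())
cv2.imwrite("pics/crop.png",cv2.resize(p["frame"][165:280,190:350],None,fx=4,fy=4,interpolation=2))
E
```

```text
Traceback (most recent call last):
IndexError: list index out of range
```

```bash
python3 - <<'E'
from h import *
p=grab_frame("top")
m=np.zeros((400,640),bool); m[196:248,200:314]=1
C=cloud(p,m)
top=C[(C[:,2]>33)&(C[:,2]<47)]
print("plate rect",cv2.minAreaRect(top[:,:2].astype(np.float32)), np.median(top[:,2]))
k=C[(C[:,2]>80)]; print(len(k))
kc=cv2.kmeans(k[:,:2].astype(np.float32),3,None,(3,50,.1),5,cv2.KMEANS_PP_CENTERS); print(kc[2], np.percentile(k[:,2],[50,95]))
m[:]=0; m[180:262,375:445]=1
c=cloud(p,m); c=c[(c[:,2]>25)&(c[:,2]<45)]; print("tray",cv2.minAreaRect(c[:,:2].astype(np.float32)))
for u,v in [(274,180),(327,205),(297,266)]:
    m[:]=0; m[v-6:v+7,u-6:u+7]=1; z=cloud(p,m); print("orange",z[z[:,2]>z[:,2].max()-8].mean(0).round())
cv2.imwrite("pics/crop.png",cv2.resize(p["frame"][165:280,190:350],None,fx=4,fy=4,interpolation=2))
E
```

```text
plate rect ((479.3091735839844, 81.48722839355469), (249.23475646972656, 90.13812255859375), 86.37879180908203) 39.58896578774056
181
[[483.92233   159.13696  ]
 [474.16672     1.7082303]
 [479.04163    81.47088  ]] [90.88378134 95.18460958]
tray ((489.62384033203125, -305.4019470214844), (150.75755310058594, 111.86354064941406), 13.41029167175293)
orange [585.  37.  89.]
orange [524. -93.  88.]
orange [374. -20.  88.]
```

View pics/crop.png

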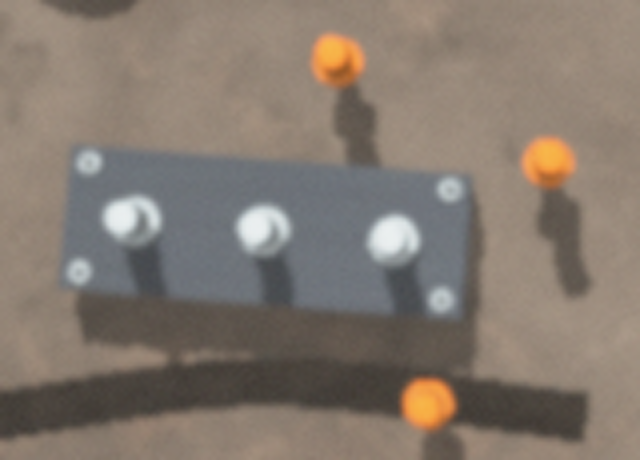

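The crop confirms three silver pins on the plate at crop (130,220), (263,230) and (393,240). The orange ones all stand off it. I'm heading over the nearest pin, closing across the row.

Request:
arm_command:
  series:
    - {"tx": 0.2, "ty": 0.28, "rz": 0.11}
    - {"tx": 0.2, "ty": 0.3, "rz": 0.11}
    - {"tx": 0.2, "ty": 0.3, "rz": 0.11}
    - {"tx": 0.2, "ty": 0.3, "rz": 0.11}
    - {"tx": 0.2, "ty": 0.3, "rz": 0.11}

```text
validation failed for argument at $.se...
```

Request:
arm_command:
  series:
    - {"tx": 0.2, "ty": 0.3, "rz": 0.11}
    - {"tx": 0.2, "ty": 0.3, "rz": 0.11}
    - {"tx": 0.2, "ty": 0.3}
    - {"tx": 0.2, "ty": 0.3}
    - {"tx": 0.17, "ty": 0.3}

```text
validation failed for argument at $.se...
```

```bash
python3 - <<'E'
from h import *
o=get_obs(); print(o["time_s"],o["position"],np.round(o["eef_rot"],3),o["qpos"],o["contact_force"])
E
```

```text
1.05 [ 178.22421012 -625.09631817  231.60096024] [[ 0.962  0.274  0.   ]
 [ 0.274 -0.962 -0.   ]
 [-0.     0.    -1.   ]] [71.62097867 26.78483191 -0.66625382 91.82823815  0.34241802 61.38607908
 -3.22552318] [ 0.1410017   0.67888102 -1.07361137]
```

Request:
arm_command:
  series:
    - {"tx": 0.2, "ty": 0.28, "tz": 0, "rx": 0, "ry": 0, "rz": 0.112, "grip": 0}
    - {"tx": 0.2, "ty": 0.3, "tz": 0, "rx": 0, "ry": 0, "rz": 0.112, "grip": 0}
    - {"tx": 0.2, "ty": 0.3, "tz": 0, "rx": 0, "ry": 0, "rz": 0.112, "grip": 0}
    - {"tx": 0.2, "ty": 0.3, "tz": 0, "rx": 0, "ry": 0, "rz": 0.112, "grip": 0}
    - {"tx": 0.2, "ty": 0.3, "tz": 0, "rx": 0, "ry": 0, "rz": 0.112, "grip": 0}

```text
time_s: 1.68
position: [329.1, -401.7, 231.9]
eef_rot: [[0.397, 0.918, 0.0], [0.918, -0.397, -0.001], [-0.001, 0.001, -1.0]]
contact_force: [0.9, 0.8, -0.8]
finger_gap: 92.0
gripper_force: 0.0
```

Request:
arm_command:
  series:
    - {"tx": 0.12, "ty": 0.3, "tz": 0, "rx": 0, "ry": 0, "rz": 0.112, "grip": 0}
    - {"tx": 0.12, "ty": 0.3, "tz": 0, "rx": 0, "ry": 0, "rz": 0.112, "grip": 0}
    - {"tx": 0.12, "ty": 0.3, "tz": 0, "rx": 0, "ry": 0, "rz": 0, "grip": 0}
    - {"tx": 0.12, "ty": 0.3, "tz": 0, "rx": 0, "ry": 0, "rz": 0, "grip": 0}
    - {"tx": 0.12, "ty": 0.3, "tz": 0, "rx": 0, "ry": 0, "rz": 0, "grip": 0}

```text
time_s: 2.3
position: [418.7, -176.8, 232.0]
eef_rot: [[0.062, 0.998, 0.001], [0.998, -0.062, -0.001], [-0.001, 0.001, -1.0]]
contact_force: [1.0, -0.6, 0.2]
finger_gap: 92.1
gripper_force: 0.0
```

Request:
arm_command:
  series:
    - {"tx": 0.12, "ty": 0.3, "tz": -0.1, "rx": 0, "ry": 0, "rz": 0, "grip": 0}
    - {"tx": 0.12, "ty": 0.3, "tz": -0.1, "rx": 0, "ry": 0, "rz": 0, "grip": 0}
    - {"tx": 0.12, "ty": 0.3, "tz": -0.1, "rx": 0, "ry": 0, "rz": 0, "grip": 0}
    - {"tx": 0.02, "ty": 0.3, "tz": -0.1, "rx": 0, "ry": 0, "rz": 0, "grip": 0}
    - {"tx": 0, "ty": 0, "tz": 0, "rx": 0, "ry": 0, "rz": 0, "grip": 0}

```text
time_s: 2.92
position: [474.6, 5.7, 170.9]
eef_rot: [[0.055, 0.999, -0.002], [0.998, -0.055, 0.002], [0.002, -0.002, -1.0]]
contact_force: [0.5, -0.4, 0.3]
finger_gap: 91.9
gripper_force: 0.0
```

```bash
python3 - <<'E'
from h import *
o=get_obs(); print(o["time_s"],o["position"],np.round(o["eef_rot"],3),o["qpos"],o["contact_force"])
p=grab_frame("wrist"); cv2.imwrite("pics/w1.png",p["frame"])
for d in mark_of("pin_3_grip",p):
    c=px(d["location"]); print(d["confidence"],c.round(),toworld(p,*c,72).round(1))
R=np.array(p["R"]);print("cam",-R.T@p["t"])
vs,us=np.mgrid[0:400:2,0:640:2]
C=np.array([toworld(p,u,v) for v,u in zip(vs.ravel(),us.ravel()) if p["range_z"][v,u]>0])
k=C[(C[:,2]>86)&(C[:,2]<98)]
for q in [(484.3,161.3),(479.3,81.5),(474.3,1.7)]:
    s=k[np.hypot(*(k[:,:2]-q).T)<22]; 
    if len(s): print(q,len(s),cv2.minEnclosingCircle(s[:,:2].astype(np.float32)),np.median(s[:,2]))
E
```

```text
2.925 [474.63844029   5.65657442 170.8964774 ] [[ 0.055  0.999 -0.002]
 [ 0.998 -0.055  0.002]
 [ 0.002 -0.002 -1.   ]] [ 24.76881412  18.56428809 -34.20439286 117.13646528  13.73883339
  48.24220519 -20.42528305] [ 0.54519107 -0.40450155  0.29095942]
0.88 [326. 212.] [4.759e+02 3.000e-01 7.200e+01]
0.86 [386. 310.] [522.2 -89.4  72. ]
0.83 [468. 155.] [584.1  39.1  72. ]
0.7 [206. 245.] [377.7 -22.6  72. ]
cam [478.71121954  78.29004957 323.7242619 ]
(479.3, 81.5) 187 ((478.4858703613281, 81.09004211425781), 10.12269115447998) 91.41635826943434
(474.3, 1.7) 151 ((473.3927001953125, 1.4480146169662476), 10.240079879760742) 91.41250230042377
```

View pics/w1.png

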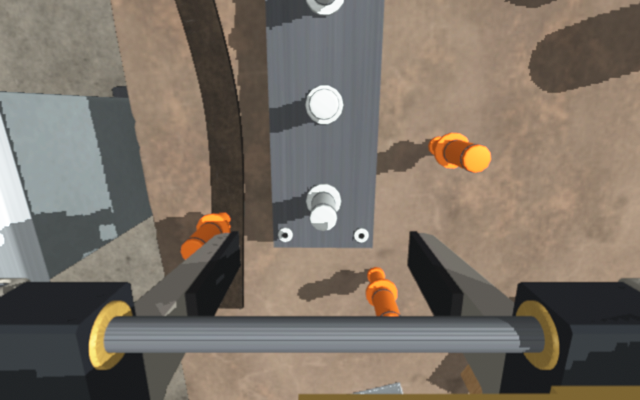

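The wrist view shows the −y pin's knob at (323,212), the middle pin at (324,104), and the orange pins clear of the fingers. I'm descending on pin 3.

Request:
arm_command:
  series:
    - {"tx": 0, "ty": 0, "tz": -0.15, "rx": 0, "ry": 0, "rz": 0, "grip": 0}
    - {"tx": -0.01, "ty": 0, "tz": -0.15, "rx": 0, "ry": 0, "rz": 0, "grip": 0}
    - {"tx": 0, "ty": 0, "tz": -0.15, "rx": 0, "ry": 0, "rz": 0, "grip": 0}
    - {"tx": 0, "ty": 0, "tz": -0.15, "rx": 0, "ry": 0, "rz": 0, "grip": 0}
    - {"tx": 0, "ty": 0, "tz": -0.08, "rx": 0, "ry": 0, "rz": 0, "grip": 0.3}

```text
time_s: 3.65
position: [473.6, 0.1, 69.0]
eef_rot: [[0.064, 0.998, -0.0], [0.998, -0.064, -0.001], [-0.001, -0.0, -1.0]]
contact_force: [-0.2, 0.7, 0.4]
finger_gap: 84.1
gripper_force: 0.0
```

Request:
arm_command:
  series:
    - {"tx": 0, "ty": 0, "tz": 0, "rx": 0, "ry": 0, "rz": 0, "grip": 0.6}
    - {"tx": 0, "ty": 0, "tz": 0, "rx": 0, "ry": 0, "rz": 0, "grip": 0.6}

```text
time_s: 3.9
position: [474.3, 1.6, 70.3]
eef_rot: [[0.062, 0.998, 0.001], [0.998, -0.062, -0.0], [-0.0, 0.001, -1.0]]
contact_force: [0.4, -0.2, 0.2]
finger_gap: 63.9
gripper_force: 0.0
```

Request:
arm_command:
  series:
    - {"tx": 0, "ty": 0, "tz": 0, "rx": 0, "ry": 0, "rz": 0, "grip": 0.75}
    - {"tx": 0, "ty": 0, "tz": 0, "rx": 0, "ry": 0, "rz": 0, "grip": 0.75}
    - {"tx": 0, "ty": 0, "tz": 0, "rx": 0, "ry": 0, "rz": 0, "grip": 0.75}
    - {"tx": 0, "ty": 0, "tz": 0, "rx": 0, "ry": 0, "rz": 0, "grip": 0.75}

```text
time_s: 4.4
position: [473.8, 1.9, 69.7]
eef_rot: [[0.061, 0.998, 0.0], [0.998, -0.061, -0.0], [-0.0, 0.0, -1.0]]
contact_force: [-0.3, 0.3, -0.9]
finger_gap: 24.2
gripper_force: 0.0
```

Request:
arm_command:
  series:
    - {"tx": 0, "ty": 0, "tz": 0, "rx": 0, "ry": 0, "rz": 0, "grip": 0.778}
    - {"tx": 0, "ty": 0, "tz": 0, "rx": 0, "ry": 0, "rz": 0, "grip": 0.778}

```text
time_s: 4.65
position: [473.7, 1.9, 69.6]
eef_rot: [[0.062, 0.998, -0.0], [0.998, -0.062, -0.0], [-0.0, -0.0, -1.0]]
contact_force: [-0.1, -0.8, -0.0]
finger_gap: 20.2
gripper_force: 0.0
```

Request:
arm_command:
  series:
    - {"tx": 0, "ty": 0, "tz": 0, "rx": 0, "ry": 0, "rz": 0, "grip": 0.8}
    - {"tx": 0, "ty": 0, "tz": 0, "rx": 0, "ry": 0, "rz": 0, "grip": 0.85}

```text
time_s: 4.9
position: [473.7, 1.9, 69.6]
eef_rot: [[0.062, 0.998, 0.0], [0.998, -0.062, -0.0], [-0.0, 0.0, -1.0]]
contact_force: [0.4, 0.6, -0.3]
finger_gap: 19.0
gripper_force: 30.0
```

Request:
arm_command:
  series:
    - {"tx": 0, "ty": 0, "tz": 0.005, "rx": 0, "ry": 0, "rz": 0, "grip": 0.85}
    - {"tx": 0, "ty": 0, "tz": 0.005, "rx": 0, "ry": 0, "rz": 0, "grip": 0.85}
    - {"tx": 0, "ty": 0, "tz": 0, "rx": 0, "ry": 0, "rz": 0, "grip": 0.85}

```text
time_s: 5.28
position: [473.6, 1.9, 71.1]
eef_rot: [[0.062, 0.998, -0.0], [0.998, -0.062, -0.0], [-0.0, -0.0, -1.0]]
contact_force: [-0.1, -0.2, -0.7]
finger_gap: 19.5
gripper_force: 30.0
```

Request:
arm_command:
  series:
    - {"tx": 0.003, "ty": 0, "tz": 0, "rx": 0, "ry": 0, "rz": 0, "grip": 0.85}
    - {"tx": 0.003, "ty": 0, "tz": 0, "rx": 0, "ry": 0, "rz": 0, "grip": 0.85}
    - {"tx": 0, "ty": 0, "tz": 0, "rx": 0, "ry": 0, "rz": 0, "grip": 0.85}

```text
time_s: 5.65
position: [474.0, 1.9, 70.9]
eef_rot: [[0.061, 0.998, -0.001], [0.998, -0.061, -0.0], [-0.0, -0.001, -1.0]]
contact_force: [-1.4, -0.9, -0.3]
finger_gap: 19.6
gripper_force: 30.0
```

Request:
arm_command:
  series:
    - {"tx": 0.003, "ty": 0, "tz": 0, "rx": 0, "ry": 0, "rz": 0, "grip": 0.85}
    - {"tx": 0.003, "ty": 0, "tz": 0, "rx": 0, "ry": 0, "rz": 0, "grip": 0.85}
    - {"tx": 0, "ty": 0, "tz": 0, "rx": 0, "ry": 0, "rz": 0, "grip": 0.85}

```text
time_s: 6.02
position: [474.2, 1.9, 70.8]
eef_rot: [[0.061, 0.998, -0.003], [0.998, -0.061, -0.0], [-0.001, -0.003, -1.0]]
contact_force: [-5.3, 1.4, 1.3]
finger_gap: 19.5
gripper_force: 30.0
```

Request:
arm_command:
  series:
    - {"tx": -0.006, "ty": 0, "tz": 0, "rx": 0, "ry": 0, "rz": 0, "grip": 0.85}
    - {"tx": -0.006, "ty": 0, "tz": 0, "rx": 0, "ry": 0, "rz": 0, "grip": 0.85}
    - {"tx": -0.006, "ty": 0, "tz": 0, "rx": 0, "ry": 0, "rz": 0, "grip": 0.85}
    - {"tx": -0.006, "ty": 0, "tz": 0, "rx": 0, "ry": 0, "rz": 0, "grip": 0.85}
    - {"tx": 0, "ty": 0, "tz": 0, "rx": 0, "ry": 0, "rz": 0, "grip": 0.85}

```text
time_s: 6.65
position: [473.4, 1.9, 71.6]
eef_rot: [[0.062, 0.998, 0.003], [0.998, -0.062, 0.0], [0.001, 0.003, -1.0]]
contact_force: [1.8, -0.4, -1.4]
finger_gap: 19.3
gripper_force: 30.0
```

Request:
arm_command:
  series:
    - {"tx": -0.003, "ty": 0, "tz": 0, "rx": 0, "ry": 0, "rz": 0, "grip": 0.85}
    - {"tx": 0, "ty": 0, "tz": 0, "rx": 0, "ry": 0, "rz": 0, "grip": 0.85}
    - {"tx": 0, "ty": 0, "tz": 0, "rx": 0, "ry": 0, "rz": 0, "grip": 0.85}

```text
time_s: 7.02
position: [473.2, 2.0, 71.6]
eef_rot: [[0.062, 0.998, 0.004], [0.998, -0.062, 0.0], [0.001, 0.004, -1.0]]
contact_force: [5.4, 0.1, -2.6]
finger_gap: 19.1
gripper_force: 30.0
```

Pin 3 gives only about ±0.5 mm at 5 N in both directions, so it is sound. I'm re-centring it, lowering it, releasing it, and sliding along the row to pin 2.

Request:
arm_command:
  series:
    - {"tx": 0.008, "ty": 0, "tz": 0, "rx": 0, "ry": 0, "rz": 0, "grip": 0.85}
    - {"tx": 0.007, "ty": 0, "tz": -0.01, "rx": 0, "ry": 0, "rz": 0, "grip": 0.85}
    - {"tx": 0, "ty": 0, "tz": 0, "rx": 0, "ry": 0, "rz": 0, "grip": 0.85}
    - {"tx": 0, "ty": 0, "tz": 0, "rx": 0, "ry": 0, "rz": 0, "grip": 0.5}
    - {"tx": 0, "ty": 0, "tz": 0, "rx": 0, "ry": 0, "rz": 0, "grip": 0.5}

```text
time_s: 7.65
position: [472.6, 1.9, 69.2]
eef_rot: [[0.061, 0.998, -0.002], [0.998, -0.061, -0.0], [-0.0, -0.002, -1.0]]
contact_force: [0.3, 0.5, 0.1]
finger_gap: 37.4
gripper_force: 0.0
```

Request:
arm_command:
  series:
    - {"tx": 0.004, "ty": 0.06, "tz": 0, "rx": 0, "ry": 0, "rz": 0, "grip": 0.5}
    - {"tx": 0.01, "ty": 0.16, "tz": 0, "rx": 0, "ry": 0, "rz": 0, "grip": 0.5}
    - {"tx": 0.01, "ty": 0.16, "tz": 0, "rx": 0, "ry": 0, "rz": 0, "grip": 0.5}
    - {"tx": 0.007, "ty": 0.11, "tz": 0, "rx": 0, "ry": 0, "rz": 0, "grip": 0.5}
    - {"tx": 0.003, "ty": 0.04, "tz": 0, "rx": 0, "ry": 0, "rz": 0, "grip": 0.7}

```text
time_s: 8.28
position: [478.6, 82.7, 69.6]
eef_rot: [[0.06, 0.998, -0.0], [0.998, -0.06, 0.0], [0.0, -0.0, -1.0]]
contact_force: [-0.9, -0.4, 0.2]
finger_gap: 38.2
gripper_force: 0.0
```

Request:
arm_command:
  series:
    - {"tx": 0, "ty": 0, "tz": 0, "rx": 0, "ry": 0, "rz": 0, "grip": 0.75}
    - {"tx": 0, "ty": 0, "tz": 0, "rx": 0, "ry": 0, "rz": 0, "grip": 0.75}
    - {"tx": 0, "ty": 0, "tz": 0, "rx": 0, "ry": 0, "rz": 0, "grip": 0.778}
    - {"tx": 0, "ty": 0, "tz": 0, "rx": 0, "ry": 0, "rz": 0, "grip": 0.778}

```text
time_s: 8.78
position: [478.8, 80.8, 69.6]
eef_rot: [[0.062, 0.998, -0.0], [0.998, -0.062, -0.0], [-0.0, -0.0, -1.0]]
contact_force: [-0.6, -0.1, -0.7]
finger_gap: 20.5
gripper_force: 0.1
```

Centred on pin 2. I'll close, ease up and wiggle.

Request:
arm_command:
  series:
    - {"tx": 0, "ty": 0, "tz": 0, "rx": 0, "ry": 0, "rz": 0, "grip": 0.8}
    - {"tx": 0, "ty": 0, "tz": 0, "rx": 0, "ry": 0, "rz": 0, "grip": 0.85}
    - {"tx": 0, "ty": 0, "tz": 0.005, "rx": 0, "ry": 0, "rz": 0, "grip": 0.85}
    - {"tx": 0, "ty": 0, "tz": 0.005, "rx": 0, "ry": 0, "rz": 0, "grip": 0.85}
    - {"tx": 0, "ty": 0, "tz": 0, "rx": 0, "ry": 0, "rz": 0, "grip": 0.85}

```text
time_s: 9.4
position: [478.8, 81.5, 71.1]
eef_rot: [[0.061, 0.998, 0.0], [0.998, -0.061, 0.0], [0.0, 0.0, -1.0]]
contact_force: [-0.4, 0.1, -1.3]
finger_gap: 19.3
gripper_force: 30.0
```

Request:
arm_command:
  series:
    - {"tx": 0.004, "ty": 0, "tz": 0, "rx": 0, "ry": 0, "rz": 0, "grip": 0.85}
    - {"tx": 0.004, "ty": 0, "tz": 0, "rx": 0, "ry": 0, "rz": 0, "grip": 0.85}
    - {"tx": 0.004, "ty": 0, "tz": 0, "rx": 0, "ry": 0, "rz": 0, "grip": 0.85}
    - {"tx": 0, "ty": 0, "tz": 0, "rx": 0, "ry": 0, "rz": 0, "grip": 0.85}
    - {"tx": 0, "ty": 0, "tz": 0, "rx": 0, "ry": 0, "rz": 0, "grip": 0.85}

```text
time_s: 10.02
position: [480.6, 81.4, 71.1]
eef_rot: [[0.062, 0.998, -0.0], [0.998, -0.062, -0.0], [-0.0, -0.0, -1.0]]
contact_force: [-0.2, 0.2, -0.9]
finger_gap: 18.9
gripper_force: 30.0
```

It followed freely for 1.8 mm at about 0 N. Checking the other side.

Request:
arm_command:
  series:
    - {"tx": -0.008, "ty": 0, "tz": 0, "rx": 0, "ry": 0, "rz": 0, "grip": 0.85}
    - {"tx": -0.008, "ty": 0, "tz": 0, "rx": 0, "ry": 0, "rz": 0, "grip": 0.85}
    - {"tx": -0.01, "ty": 0, "tz": 0, "rx": 0, "ry": 0, "rz": 0, "grip": 0.85}
    - {"tx": 0, "ty": 0, "tz": 0, "rx": 0, "ry": 0, "rz": 0, "grip": 0.85}
    - {"tx": 0, "ty": 0, "tz": 0, "rx": 0, "ry": 0, "rz": 0, "grip": 0.85}

```text
time_s: 10.65
position: [476.7, 81.4, 71.1]
eef_rot: [[0.062, 0.998, 0.0], [0.998, -0.062, -0.0], [-0.0, 0.0, -1.0]]
contact_force: [-0.5, 0.2, -1.5]
finger_gap: 19.3
gripper_force: 30.0
```

Free both ways (over 2 mm each side at under 0.5 N), so pin 2 is the worn one. I'm centring it and pulling straight up.

Request:
arm_command:
  series:
    - {"tx": 0.014, "ty": 0, "tz": 0, "rx": 0, "ry": 0, "rz": 0, "grip": 0.85}
    - {"tx": 0, "ty": 0, "tz": 0.02, "rx": 0, "ry": 0, "rz": 0, "grip": 0.85}
    - {"tx": 0, "ty": 0, "tz": 0.03, "rx": 0, "ry": 0, "rz": 0, "grip": 0.85}
    - {"tx": 0, "ty": 0, "tz": 0.05, "rx": 0, "ry": 0, "rz": 0, "grip": 0.85}
    - {"tx": 0, "ty": 0, "tz": 0.05, "rx": 0, "ry": 0, "rz": 0, "grip": 0.85}

```text
time_s: 11.28
position: [478.9, 81.5, 94.3]
eef_rot: [[0.061, 0.998, 0.0], [0.998, -0.061, 0.0], [0.0, 0.0, -1.0]]
contact_force: [0.1, -0.8, -2.4]
finger_gap: 19.7
gripper_force: 30.0
```

Request:
arm_command:
  series:
    - {"tx": 0, "ty": 0, "tz": 0.1, "rx": 0, "ry": 0, "rz": 0, "grip": 0.85}
    - {"tx": 0, "ty": 0, "tz": 0.15, "rx": 0, "ry": 0, "rz": 0, "grip": 0.85}
    - {"tx": 0, "ty": 0, "tz": 0.2, "rx": 0, "ry": 0, "rz": 0, "grip": 0.85}
    - {"tx": 0, "ty": 0, "tz": 0.2, "rx": 0, "ry": 0, "rz": 0, "grip": 0.85}
    - {"tx": 0, "ty": 0, "tz": 0.1, "rx": 0, "ry": 0, "rz": 0, "grip": 0.85}

```text
time_s: 11.9
position: [479.5, 81.6, 208.3]
eef_rot: [[0.062, 0.998, 0.003], [0.998, -0.062, -0.0], [0.0, 0.003, -1.0]]
contact_force: [0.1, 0.0, -0.6]
finger_gap: 19.4
gripper_force: 30.0
```

The pin is clear of the plate. I'm carrying it over the tray and turning so it can be laid along the tray's long side.

Request:
arm_command:
  series:
    - {"tx": 0, "ty": -0.2, "tz": 0, "rx": 0, "ry": 0, "rz": -0.1, "grip": 0.85}
    - {"tx": 0, "ty": -0.3, "tz": 0, "rx": 0, "ry": 0, "rz": -0.1, "grip": 0.85}
    - {"tx": 0, "ty": -0.3, "tz": 0, "rx": 0, "ry": 0, "rz": -0.1, "grip": 0.85}
    - {"tx": 0, "ty": -0.3, "tz": 0, "rx": 0, "ry": 0, "rz": -0.1, "grip": 0.85}
    - {"tx": 0, "ty": -0.3, "tz": 0, "rx": 0, "ry": 0, "rz": -0.1, "grip": 0.85}

```text
time_s: 12.52
position: [478.4, -129.9, 206.1]
eef_rot: [[0.753, 0.658, -0.0], [0.658, -0.753, 0.0], [-0.0, -0.0, -1.0]]
contact_force: [0.8, 0.4, -1.9]
finger_gap: 19.7
gripper_force: 30.0
```

Request:
arm_command:
  series:
    - {"tx": 0, "ty": -0.3, "tz": 0, "rx": 0, "ry": 0, "rz": -0.1, "grip": 0.85}
    - {"tx": 0, "ty": -0.3, "tz": 0, "rx": 0, "ry": 0, "rz": -0.1, "grip": 0.85}
    - {"tx": 0, "ty": -0.3, "tz": 0, "rx": 0, "ry": 0, "rz": -0.1, "grip": 0.85}
    - {"tx": 0, "ty": -0.2, "tz": 0, "rx": 0, "ry": 0, "rz": -0.012, "grip": 0.85}
    - {"tx": 0.033, "ty": -0.09, "tz": 0, "rx": 0, "ry": 0, "rz": 0, "grip": 0.85}

```text
time_s: 13.15
position: [483.4, -308.3, 205.8]
eef_rot: [[0.973, 0.232, -0.001], [0.232, -0.973, 0.0], [-0.001, -0.001, -1.0]]
contact_force: [0.2, 0.4, -1.2]
finger_gap: 19.3
gripper_force: 30.0
```

Request:
arm_command:
  series:
    - {"tx": 0, "ty": 0, "tz": 0, "rx": 0.023, "ry": -0.097, "rz": 0, "grip": 0.85}
    - {"tx": 0, "ty": 0, "tz": 0, "rx": 0.023, "ry": -0.097, "rz": 0, "grip": 0.85}
    - {"tx": 0, "ty": 0, "tz": 0, "rx": 0.023, "ry": -0.097, "rz": 0, "grip": 0.85}
    - {"tx": 0, "ty": 0, "tz": 0, "rx": 0.023, "ry": -0.097, "rz": 0, "grip": 0.85}
    - {"tx": 0, "ty": 0, "tz": 0, "rx": 0.023, "ry": -0.097, "rz": 0, "grip": 0.85}

```text
time_s: 13.78
position: [485.1, -303.7, 205.2]
eef_rot: [[0.719, 0.242, 0.652], [0.177, -0.97, 0.164], [0.672, -0.002, -0.741]]
contact_force: [0.5, -0.3, -2.1]
finger_gap: 19.5
gripper_force: 30.0
```

Request:
arm_command:
  series:
    - {"tx": 0, "ty": 0, "tz": 0, "rx": 0, "ry": 0, "rz": 0, "grip": 0.85}
    - {"tx": 0, "ty": 0, "tz": 0, "rx": 0, "ry": 0, "rz": 0, "grip": 0.85}

```text
time_s: 14.02
position: [485.4, -304.3, 204.8]
eef_rot: [[0.723, 0.24, 0.648], [0.175, -0.971, 0.164], [0.668, -0.005, -0.744]]
contact_force: [0.4, -0.1, -1.6]
finger_gap: 19.0
gripper_force: 30.0
```

```bash
python3 - <<'E'
from h import *
o=get_obs(); print(o["time_s"],o["qpos"].round(1))
p=grab_frame("scene"); cv2.imwrite("pics/s2.png",p["frame"])
E
```

```text
14.025 [ 81.3  22.8 -39.8 121.4 -51.2  27.9  13.8]
```

View pics/s2.png

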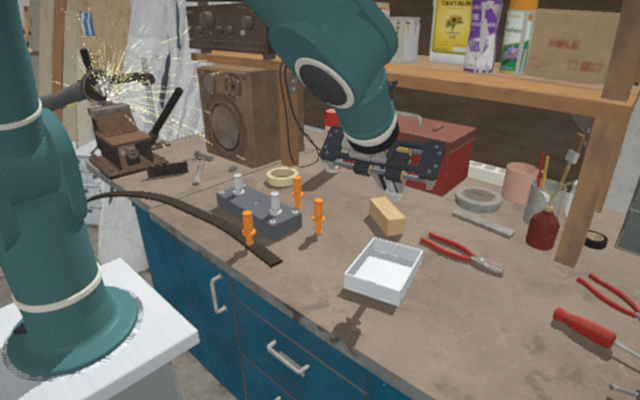

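The scene view shows the tilted gripper at (385,175) above the tray at (384,270), with two knobs left on the plate at (239,183) and (275,200). I'm lowering.

Request:
arm_command:
  series:
    - {"tx": 0, "ty": 0, "tz": -0.2, "rx": 0, "ry": 0, "rz": 0, "grip": 0.85}
    - {"tx": 0, "ty": 0, "tz": -0.2, "rx": 0, "ry": 0, "rz": 0, "grip": 0.85}
    - {"tx": 0, "ty": 0, "tz": -0.2, "rx": 0, "ry": 0, "rz": 0, "grip": 0.85}
    - {"tx": 0, "ty": 0, "tz": -0.1, "rx": 0, "ry": 0, "rz": 0, "grip": 0.85}
    - {"tx": 0, "ty": 0, "tz": 0, "rx": 0, "ry": 0, "rz": 0, "grip": 0.85}

```text
time_s: 14.7
position: [485.9, -303.2, 98.9]
eef_rot: [[0.723, 0.242, 0.647], [0.176, -0.97, 0.166], [0.668, -0.007, -0.744]]
contact_force: [0.5, 0.0, -2.6]
finger_gap: 19.4
gripper_force: 30.0
```

Request:
arm_command:
  series:
    - {"tx": 0, "ty": 0, "tz": -0.1, "rx": 0, "ry": 0, "rz": 0, "grip": 0.85}
    - {"tx": 0, "ty": 0, "tz": -0.07, "rx": 0, "ry": 0, "rz": 0, "grip": 0.85}
    - {"tx": 0, "ty": 0, "tz": -0.03, "rx": 0, "ry": 0, "rz": 0, "grip": 0.85}
    - {"tx": 0, "ty": 0, "tz": 0, "rx": 0, "ry": 0, "rz": 0, "grip": 0.85}

```text
time_s: 15.2
position: [485.1, -304.8, 69.8]
eef_rot: [[0.723, 0.239, 0.648], [0.175, -0.971, 0.163], [0.669, -0.004, -0.744]]
contact_force: [-0.2, 0.3, -0.9]
finger_gap: 19.3
gripper_force: 30.0
```

Request:
arm_command:
  series:
    - {"tx": 0, "ty": 0, "tz": -0.03, "rx": 0, "ry": 0, "rz": 0, "grip": 0.85}
    - {"tx": 0, "ty": 0, "tz": -0.02, "rx": 0, "ry": 0, "rz": 0, "grip": 0.85}
    - {"tx": 0, "ty": 0, "tz": -0.01, "rx": 0, "ry": 0, "rz": 0, "grip": 0.85}
    - {"tx": 0, "ty": 0, "tz": 0, "rx": 0, "ry": 0, "rz": 0, "grip": 0.85}

```text
time_s: 15.7
position: [484.4, -305.0, 60.4]
eef_rot: [[0.723, 0.238, 0.648], [0.174, -0.971, 0.163], [0.669, -0.005, -0.744]]
contact_force: [-0.1, -0.6, -1.9]
finger_gap: 18.9
gripper_force: 30.0
```

Request:
arm_command:
  series:
    - {"tx": 0, "ty": 0, "tz": -0.01, "rx": 0, "ry": 0, "rz": 0, "grip": 0.85}
    - {"tx": 0, "ty": 0, "tz": 0, "rx": 0, "ry": 0, "rz": 0, "grip": 0.5}
    - {"tx": 0, "ty": 0, "tz": 0, "rx": 0, "ry": 0, "rz": 0, "grip": 0.5}
    - {"tx": 0, "ty": 0, "tz": 0, "rx": 0, "ry": 0, "rz": 0, "grip": 0.5}
    - {"tx": 0, "ty": 0, "tz": 0, "rx": 0, "ry": 0, "rz": 0, "grip": 0.5}

```text
time_s: 16.32
position: [484.4, -305.0, 58.9]
eef_rot: [[0.723, 0.238, 0.649], [0.174, -0.971, 0.163], [0.669, -0.005, -0.743]]
contact_force: [-0.0, -0.6, 0.2]
finger_gap: 46.4
gripper_force: 0.0
```

Request:
arm_command:
  series:
    - {"tx": 0, "ty": 0, "tz": 0.1, "rx": 0, "ry": 0, "rz": 0, "grip": 0.5}
    - {"tx": 0, "ty": 0, "tz": 0.2, "rx": 0, "ry": 0, "rz": 0, "grip": 0.5}
    - {"tx": 0, "ty": 0, "tz": 0.2, "rx": 0, "ry": 0, "rz": 0, "grip": 0.5}
    - {"tx": 0, "ty": 0, "tz": 0.2, "rx": 0, "ry": 0, "rz": 0, "grip": 0.5}
    - {"tx": 0, "ty": 0, "tz": 0.2, "rx": 0, "ry": 0, "rz": 0, "grip": 0.5}

```text
time_s: 16.95
position: [484.3, -304.6, 194.9]
eef_rot: [[0.723, 0.239, 0.648], [0.174, -0.971, 0.163], [0.668, -0.005, -0.744]]
contact_force: [0.6, -0.5, -0.2]
finger_gap: 46.2
gripper_force: 0.0
```

```bash
python3 - <<'E'
from h import *
o=get_obs(); print(o["time_s"],o["position"],o["finger_gap"],o["contact_force"])
a=grab_frame("wrist")["frame"]; p=grab_frame("scene"); b=p["frame"]
c=cv2.resize(b[150:320,200:440],(640,453),interpolation=2)
cv2.imwrite("pics/end.png",cv2.resize(np.vstack([a,c]),None,fx=.7,fy=.7))
t=grab_frame("top"); m=np.zeros((400,640),bool); m[205:240,205:305]=1
C=cloud(t,m); k=C[C[:,2]>75]; print(len(k))
for q in [(484,161),(479,81.5),(474,1.7)]:
    s=k[np.hypot(*(k[:,:2]-q).T)<22]; print(q,len(s),np.median(s,axis=0).round(1) if len(s) else 0)
E
```

```text
16.95 [ 484.33512593 -304.59488236  194.90466517] 46.16973923770094 [ 0.60121645 -0.5241272  -0.20970672]
121
(484, 161) 64 [483.1 158.9  90.4]
(479, 81.5) 0 0
(474, 1.7) 57 [473.5   1.1  91.4]
```

View pics/end.png

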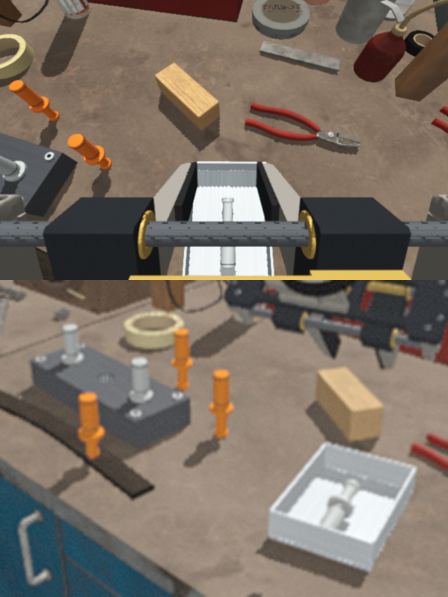

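The pin lies in the tray (lower panel, around (340,505)), pins 1 and 3 stand home at (70,345) and (140,380), and everything else is in place. I'm handing it in.

Request:
arm_command:
  series:
    - {"tx": 0, "ty": 0, "tz": 0.1, "rx": 0, "ry": 0, "rz": 0, "grip": 0.5}
    - {"tx": 0, "ty": 0, "tz": 0, "rx": 0, "ry": 0, "rz": 0, "grip": 0.5}
    - {"tx": 0, "ty": 0, "tz": 0, "rx": 0, "ry": 0, "rz": 0, "grip": 0.5}
    - {"tx": 0, "ty": 0, "tz": 0, "rx": 0, "ry": 0, "rz": 0, "grip": 0.5}

```text
time_s: 17.6
position: [484.1, -304.7, 207.8]
eef_rot: [[0.724, 0.238, 0.648], [0.172, -0.971, 0.164], [0.668, -0.007, -0.744]]
contact_force: [-0.3, 0.3, 0.7]
finger_gap: 45.9
gripper_force: 0.0
```

```bash
python3 -c "
from cell import *
print(finish_job())"
```

```text
the job is handed in; nothing more can be done
None
```

The worn pin was the middle one, pin 2: it moved about 2 mm each way with almost no force, so I pulled it straight out and laid it in the tray; pin 3 tested firm, pin 1 was never touched, both stand fully home, and the job was handed in at about 17.6 s.

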